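# Close the terrine press on a filled mould

### The arm

A 6-joint arm with a two-finger parallel gripper is mounted at the origin on the work surface. World frame = base frame: x ahead of the robot, y to its left, z up, the work surface at z = 0. Lengths are in mm, angles in rad, forces in N, time in s.
With the tool pointing down it reaches from about 300 to 750 mm from the base axis. Payload 8.5 kg.
Tool frame: the origin (TCP) lies on the front face of the gripper's body, between the roots of the fingers; the fingertips stand 73 mm ahead of it and the grasp point (between the pads) lies 54 mm ahead of it; z points along the fingers, y is the direction in which the jaws open and shut (so a half turn about z gives the same grasp; the last joint's range is limited). The gripper opens to 85 mm and grips with 20 to 120 N. Pads are 22 mm wide; open, the fingers measure 114 mm over their backs; the gripper's body (76 mm by 85 mm) begins 54 mm behind the grasp point. The pads swing forward as they close: fully open they stand 13 mm farther back than shut.
Start: joints at [0.95, 0.381, 1.297, -0, 1.464, -0.215], TCP at [217.105, 505.318, 303.922] pointing down, gripper open.
Joint ranges: [-3.11, 3.11], [-0.89, 2.33], [0.22, 2.48], [-1.42, 4.56], [0.17, 2.85], [-2.88, 2.88]. Speed limits (rad/s): [2.39, 2.39, 3.14, 3.14, 3.14, 3.14].

### API

Orientations are given as [roll, pitch, yaw] about the fixed x, y, z axes, in that order (R = Rz(yaw) Ry(pitch) Rx(roll)).
In Python, from station import r gives the robot as it stands. The module is installed in compiled form; this text tells all that it offers.
- The arm moves only by the tool drive_tool, never from a script. Its argument "plan" is one flat list of numbers, 7 for each row, row after row: the shift along the tool's x, y, z in mm, then the turn, a rotation vector about the tool's x, y, z in rad, then the closure, from -1 (fully open) to 1 (shut). In form: [tx, ty, tz, rx, ry, rz, jaw, tx, ty, tz, rx, ry, rz, jaw, ...]. A call has exactly 5 rows; each row is the pose to reach, as a shift and turn from the pose measured when the call began, along the tool's axes at that moment; what a row does not reach only later rows make up. A row lasts 1/8 s, in which the tool goes at most 62.5 mm and 10.7 degrees, less where a joint would pass 70% of its speed; a pose out of reach is approached as far as the arm can. A call with a gripper value outside its range is refused whole. The fingers move at their own pace and stop on an object; "squeeze" is the grip in N (left out, the last holds). Time passes only in rows, so rows that repeat a pose let the fingers close, or fill a call up. It gives the time, the measured TCP pose, the force and the opening at its end, in the units of the state.
- r.read_state(): the state, without advancing time (a new reading comes with each control period).
- r.get_image(name): name is "scene" or "top" or "wrist"; returns a dict with "img" (480x640x3 uint8, blue, green, red), "range_z" (480x640 float32, mm along the optical axis (not along the pixel's ray), 0 where there is no reading), "fx", "fy", "cx", "cy" (pixels), "position" and "orientation" of the camera in the world. Camera axes: x right, y down, z forward; pixel columns grow to the right and rows downward; lengths in mm; the calibration is good to about 2 mm. A picture is of the moment at which its call begins.
- r.finish_job(): hands the job in, once; it reports no verdict.
The state is a dict: "time_s": time; "qpos": joint angles; "qvel": joint speeds; "effort": joint torques, N m; "tcp_pos": TCP position; "tcp_rot": TCP orientation; "contact_force": force on the tool from outside, world axes, zero at the start; "torque": the same for the moment, N m; "width": finger opening in mm.
Only numpy, scipy, OpenCV 4.12 (cv2) and the standard library are available. Lean on these libraries where they do the work, as an engineer would, in place of code of your own. Each camera call takes 0.05 s, during which the arm holds its last target.

### The job

Push the filled terrine mould, which stands at the front of the press's bed, fully back between the guides to the stop. Then turn the press's ball knob clockwise, in as many grips as it takes, until the sprung foot bears firmly on the mould's pressing plate with about 22 N (never above 50 N, which would crush the filling), and let go. Leave the other kitchen things where they are.

Things in the scene. Friction and masses are not known exactly. Their poses are not given: they have to be found in the camera images.
- press: plain aluminium bench press fixed to the table, a C open to the robot. Origin: on the table, on the vertical axis of knob, spindle and foot; x points to the column, y left, z up. Bed 310 x 130 mm, x -175 to +135 mm, its top 12 mm above the table. Arm 46 mm wide from the column to x = -24 mm, underside 108, top 142 mm above the table; nut 42 mm across, 105 to 145 mm above the table
- stop (a point): point on the front face of the press's column, 76 mm behind the axis, 40 mm above the table: the stop for the mould. The column is 45 (x) x 70 (y) mm and 142 mm high
- mouth (a point): middle of the mouth of the two steel guides on the bed, at press x = -5 mm, at the bed's top. The guides run back from here to the stop, 16 mm high, 87 mm apart inside, mouth flared to about 101 mm
- ball (a point): centre of the smooth black ball knob, 44 mm in diameter, on the press's axis, 188 mm above the table; it is widest here, and fingers that do not reach well below this height slip off. Neck below it 16 mm thick, then a collar 34 mm across, 145 to 151 mm above the table. The ball stays at its height as it turns. Slippery (friction about 0.35): grip with some 50 N
- knob (a joint): turn of the ball knob in rad, positive clockwise seen from above, 0 to 5.5; starts at 0 to 0.5. Clockwise lowers the spindle, 7 mm per rad. Stiff: thread friction takes 0.30 N m either way, so the knob stays where it is left, and held still it may show any torque within 0.30 of the load's own. The foot's load adds 0.007 N m per N to what free turning takes (22 N: 0.15)
- ram: spindle under the press's arm with a round steel foot 48 mm across on a stiff spring (7 N per mm, so 49 N per rad of knob after it touches). Origin on the axis, 15 mm above the free foot's underside, which is 80 mm above the table at knob 0. The origin goes down with the knob, never up with the spring
- mould: loose open steel mould 150 (x, lengthwise) x 80 x 60 mm, walls 4 mm, about 0.9 kg, on the press's bed short of the guides. Origin: centre of its underside; fully home it is on the press's axis within 1 mm lengthwise. A flat pressing plate 138 x 68 mm lies in it on firm filling, its top 4 to 16 mm below the rim: different each time, not measured. The plate does not give
- ramekin: bystander: white ceramic ramekin, 72 mm across, 45 mm high; origin at the centre of its underside
- shaker: bystander: clear jar with steel cap, 56 mm across, 100 mm high; origin at the centre of its underside
- deli_box: bystander: clear open plastic box 130 x 100 x 70 mm; origin at the centre of its underside
- spatula: bystander: spatula with black handle lying on the table; origin under its middle
- spare_mould: bystander: a second, empty steel mould 150 x 80 x 60 mm standing on the table away from the press, with no plate in it; origin at the centre of its underside
- spice_jar: bystander: jar with white cap and paper label, 64 mm across, 85 mm high; origin at the centre of its underside
- weight: bystander: dark steel disc weight 60 mm across, 35 mm high; origin at the centre of its underside
There are look-alikes about, which are no part of the job. What is shaped like the mould but purple, turquoise or yellow is not meant.

How it is judged (in metres and radians):
On the way, in this order (a step that is already met when the one before it is completed fails the run):
1. the mould stands fully home between the guides against the stop, the foot not yet on it (x of mould in the frame of press between -0.005 and 0.005 m and y of mould in the frame of press between -0.007 and 0.007 m and z of mould in the frame of press below 0.017 m and angle between the x axis of mould and the x axis of press, either way round below 0.09 rad and contact force between ram and mould below 1 N), for 0.2 s.
2. the foot bears on the mould's plate with 12 to 35 N (x of mould in the frame of press between -0.005 and 0.005 m and y of mould in the frame of press between -0.007 and 0.007 m and z of mould in the frame of press below 0.017 m and angle between the x axis of mould and the x axis of press, either way round below 0.09 rad and contact force between ram and mould between 12 and 35 N), for 0.2 s.
At the end, for the whole second after the job is handed in: the mould stands at rest on the bed with its origin within 5 mm of the press's axis lengthwise and 7 mm crosswise, squared to within 0.09 rad, and the foot bears on its plate with 12 to 35 N, the knob at rest and let go (all of step 2 and linear speed of mould below 0.01 m/s and velocity of joint knob between -0.05 and 0.05 rad/s); the robot touches nothing.
It fails at once if the foot presses on the mould with more than 50 N (contact force between ram and mould above 50 N).
It fails at once if a bystander (ramekin, shaker, deli box, spatula, spare mould, spice jar, weight) is moved by more than 30 mm (distance of any of ramekin, shaker, deli_box, spatula, spare_mould, spice_jar, weight from where it was at the start of the episode above 0.03 m).
It also fails if it takes over 69 s, if anything falls off the work surface, if the arm or the gripper's body presses on something with over 40 N, if the wrist force passes 120 N, or if a joint passes its speed limit or range.

## Working session

There is one attempt and no reset: what is moved stays moved. The work goes in short steps, Python scripts to look and compute and a tool call to move; the robot and the scene stay as the last step left them, time stands still between calls to the robot, and variables do not carry over. Pictures are saved under pics/ and viewed, and the job is handed in when it is done.

Besides the shell and the picture viewer there is one more tool, called after "Request:" in YAML: its name, and indented under it one key for each argument. drive_tool: Moves the arm, as the interface text tells. Its arguments: {"type":"object","properties":{"plan":{"type":"array"},"squeeze":{"type":"number"}},"required":["plan"]}

```bash
mkdir -p pics; cat > h.py <<'E'
import numpy as np, cv2
from scipy.spatial.transform import Rotation as R
from station import r
def pt(d,u,v,z=None):
    rng=d['range_z'][int(v),int(u)] if z is None else z
    c=np.array([(u-d['cx'])/d['fx']*rng,(v-d['cy'])/d['fy']*rng,rng])
    return rot(d)@c+np.array(d['position'])
def rot(d):
    o=np.array(d['orientation'])
    return o if o.shape==(3,3) else (R.from_euler('xyz',o).as_matrix() if o.size==3 else R.from_quat(o).as_matrix())
E
python3 - <<'E'
from h import *
for n in ['scene','top','wrist']:
    d=r.get_image(n); cv2.imwrite(f'pics/{n}0.png',d['img']); print(n,d['position'],d['orientation'],d['fx'],d['cx'],d['cy'])
    np.savez(f'{n}0.npz',**d)
print(r.read_state())
E
```

```text
scene [836.26359755 625.72358711 998.39009606] [-2.46267976  0.00779391  2.62939103] 464.6403127849217 314.9179867210076 246.68834408582708
top [ 413.40605018   45.97079134 1392.90914416] [-3.07822266  0.00687776 -1.58614035] 583.4708265521929 319.5070232671709 247.04756302216535
wrist [145.40862582 535.48563171 374.0400866 ] [2.82960331e+00 4.33491620e-04 1.16338089e+00] 396.24349555197324 320.48745499329164 241.6477773152496
{'time_s': 0.15, 'qpos': array([ 9.49704274e-01,  3.81067404e-01,  1.29799973e+00,  4.79030373e-05,
        1.46363242e+00, -2.15283934e-01]), 'qvel': array([ 0.00042991, -0.00231556, -0.00263888, -0.00156859, -0.00104487,
       -0.00014141]), 'effort': array([ 1.86393008e-03, -4.48629606e+01, -2.31343406e+01, -1.58318339e-04,
        3.82235303e-03,  1.53261016e-05]), 'tcp_pos': array([217.02559136, 505.22687352, 303.46884109]), 'tcp_rot': array([-3.14052148e+00, -2.82984634e-04,  2.73577923e+00]), 'contact_force': array([-0.86329812,  0.10870114, -0.08722254]), 'torque': array([-0.05353295,  0.00910121, -0.01004802]), 'width': 85.60242039210891}
```

View pics/scene0.png

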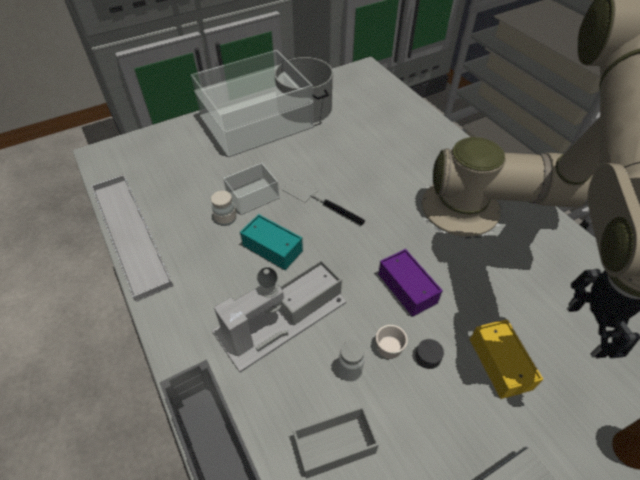

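View pics/top0.png

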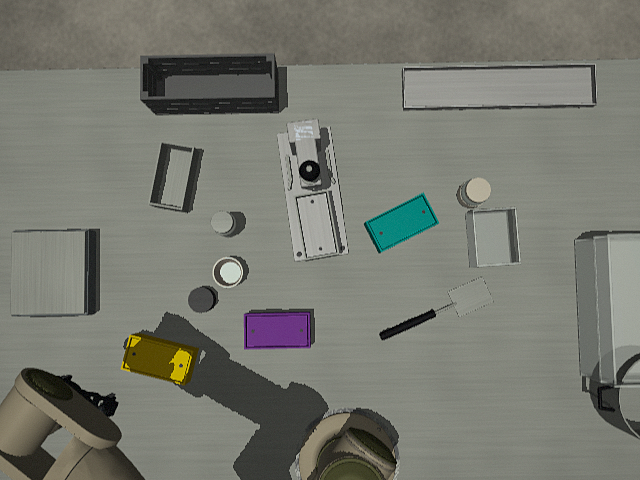

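The top view shows the press with its ball at about (310,170) and the mould in front of it at about (319,224). Up in the image is +x. Next I'll enlarge it.

```bash
python3 - <<'E'
import numpy as np,cv2
d=np.load('top0.npz'); c=d['img'][110:270,260:360]; cv2.imwrite('pics/c1.png',cv2.resize(c,None,fx=3.75*1.3,fy=3.75,interpolation=cv2.INTER_CUBIC) if 0 else cv2.resize(c,(375,600),interpolation=cv2.INTER_CUBIC))
from h import pt
for u,v in [(310,170),(319,224),(310,210),(327,240),(302,150),(303,128),(285,145),(295,255),(345,245),(319,191),(314,200),(300,225),(338,225)]:
    print(u,v,pt(d,u,v).round(1))
E
```

```text
310 170 [646.8  70.  211.5]
319 224 [550.7  54.2  64.6]
310 210 [584.   74.4  58.5]
327 240 [514.   36.4  60.9]
302 150 [704.4  88.1 143.2]
303 128 [753.2  85.3 141.6]
285 145 [746.6 132.8  16.8]
295 255 [483.3 112.5  10.8]
345 245 [505.2  -6.4  10.8]
319 191 [625.9  53.   69.9]
314 200 [606.7  64.8  60.2]
300 225 [550.1  98.   54.7]
338 225 [552.9   9.4  12.6]
```

View pics/c1.png

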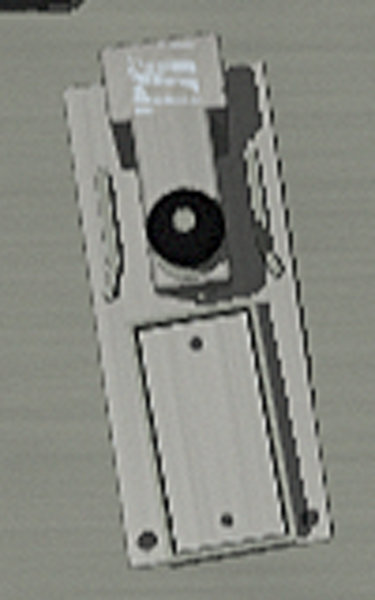

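```bash
python3 - <<'E'
from h import *
d=np.load('top0.npz')
def atz(u,v,z):
    a=pt(d,u,v,1000.);o=np.array(d['position']);k=(a-o);return o+k*(z-o[2])/k[2]
f=lambda x,y,z:atz(260+(x+.5)/3.75-.5,110+(y+.5)/3.75-.5,z)[:2]
B=[f(*p,12) for p in [(130,567),(330,540),(265,62),(65,88)]]
M=[f(*p,72) for p in [(133,327),(250,310),(292,545),(175,557)]]
for P in (B,M):
    P=np.array(P);print(P.round(1).tolist(),P.mean(0).round(1),[np.linalg.norm(P[i]-P[i-1]).round(1) for i in range(4)])
B=np.array(B);ax=(B[2]+B[3]-B[0]-B[1]);yaw=np.arctan2(ax[1],ax[0]);e=np.array([np.cos(yaw),np.sin(yaw)]);print('yaw',yaw,'origin from bed',B.mean(0)+20*e)
b=f(185,228,188);print('ball',b)
M=np.array(M);a2=(M[0]+M[1]-M[2]-M[3]);print('mould yaw',np.arctan2(a2[1],a2[0]))
# heights within plate
rg=d['range_z']
hs=[pt(d,u,v)[2] for v in range(200,248) for u in range(306,330) if cv2.pointPolygonTest(np.float32([[300,202],[323,199],[333,250],[310,252]]),(u,v),False)>0]
print(np.percentile(hs,[5,25,50,75,95]))
# ball points
P=np.array([pt(d,u,v) for v in range(155,185) for u in range(295,325)]);s=P[P[:,2]>185];print(len(s),s.mean(0),s[:,2].max(), s.min(0),s.max(0))
q=P[(P[:,2]>190)]
from scipy.optimize import least_squares
z=least_squares(lambda c:np.linalg.norm(q-c,axis=1)-22,[645,70,188],loss='soft_l1');print(z.x)
E
```

```text
[[469.4, 114.3], [484.5, -12.3], [791.8, 23.7], [777.1, 152.1]] [630.7  69.5] [np.float64(310.0), np.float64(127.5), np.float64(309.4), np.float64(129.2)]
[[613.0, 107.7], [622.3, 36.3], [478.7, 13.3], [472.6, 84.1]] [546.7  60.3] [np.float64(142.4), np.float64(71.9), np.float64(145.4), np.float64(71.1)]
yaw 0.11939267389040985 origin from bed [650.53403822  71.85647429]
ball [650.5212457  72.620407 ]
mould yaw 0.16292266378624606
[56.75515891 59.28315205 61.14737618 62.96015395 65.54084948]
350 [645.57649893  72.13644294 210.03172087] 1392.909144158876 [413.40605018  45.97079134 185.21609017] [ 668.98663597   93.44894608 1392.90914416]
[649.65696514  72.48266958 188.94898704]
```

```bash
cat >> h.py <<'E'
PO=np.array([650.5,72.3]);PY=0.119
def w(px,py): return PO+np.array([px*np.cos(PY)-py*np.sin(PY),px*np.sin(PY)+py*np.cos(PY)])
def to(px,py,z,yaw):
    s=r.read_state();T=R.from_euler('xyz',s['tcp_rot']);g=np.array([*w(px,py),z])
    G=R.from_euler('xyz',[np.pi,0,yaw])
    print('shift',T.inv().apply(g-s['tcp_pos']).round(1),'rot',(T.inv()*G).as_rotvec().round(4))
def st():
    s=r.read_state();p=s['tcp_pos'];q=p[:2]-PO;c,n=np.cos(PY),np.sin(PY)
    print('t',round(s['time_s'],2),'press',(c*q[0]+n*q[1]).round(1),(-n*q[0]+c*q[1]).round(1),'z',p[2].round(1),'rot',s['tcp_rot'].round(4),'F',s['contact_force'].round(2),'T',s['torque'].round(3),'w',round(s['width'],1),'q',s['qpos'].round(3))
E
python3 - <<'E'
from h import *
st();to(-212,0.5,250,PY+np.pi)
E
```

```text
t 0.15 press -379.0 481.3 z 303.5 rot [-3.1405e+00 -3.0000e-04  2.7358e+00] F [-0.86  0.11 -0.09] T [-0.054  0.009 -0.01 ] w 85.6 q [ 0.95   0.381  1.298  0.     1.464 -0.215]
shift [-385.5 -332.4   53.7] rot [-0.001  -0.0006 -0.5248]
```

Request:
drive_tool:
  plan: [-45,-39,0,0,0,-0.1,0,-90,-78,0,0,0,-0.2,0,-135,-116,0,0,0,-0.3,0,-180,-155,0,0,0,-0.4,0,-225,-194,0,0,0,-0.5,0]

```text
time_s: 0.78
tcp_pos: [347.6, 236.4, 303.6]
tcp_rot: [-3.141, -0.001, -3.044]
contact_force: [1.3, 0.3, -0.5]
width: 42.6
```

```bash
python3 - <<'E'
from h import *
st();to(-212,0.5,150,PY+np.pi)
E
```

```text
t 0.78 press -281.3 198.9 z 303.6 rot [-3.1408e+00 -6.0000e-04 -3.0438e+00] F [ 1.34  0.33 -0.52] T [-0.053 -0.036  0.029] w 42.6 q [ 3.140e-01  1.520e-01  1.624e+00 -1.000e-03  1.366e+00 -1.354e+00]
shift [ -73.6 -196.8  153.7] rot [-0.0008 -0.0006 -0.0212]
```

Request:
drive_tool:
  plan: [-18,-50,30,0,0,-0.02,0,-37,-98,60,0,0,-0.021,0,-55,-148,95,0,0,-0.021,0,-74,-197,125,0,0,-0.021,0,-74,-197,154,0,0,-0.021,0]

```text
time_s: 1.4
tcp_pos: [441.8, 44.6, 148.6]
tcp_rot: [-3.14, 0.0, -3.027]
contact_force: [-0.0, 0.7, 0.2]
width: 42.8
```

```bash
python3 - <<'E'
from h import *
st();to(-212,0.5,95,PY+np.pi)
for n in ['top','wrist']:
    d=r.get_image(n);np.savez(n+'1.npz',**d);cv2.imwrite(f'pics/{n}1.png',d['img'] if n=='wrist' else cv2.resize(d['img'][110:310,220:420],(600,600)))
E
```

```text
t 1.4 press -210.5 -2.8 z 148.6 rot [-3.1403e+00  2.0000e-04 -3.0273e+00] F [-0.01  0.72  0.2 ] T [ 0.039 -0.062  0.01 ] w 42.8 q [-1.670e-01  3.980e-01  1.812e+00 -1.000e-03  9.310e-01 -1.851e+00]
shift [ 1.6  3.3 53.6] rot [-0.0013  0.0002 -0.0047]
```

View pics/wrist1.png

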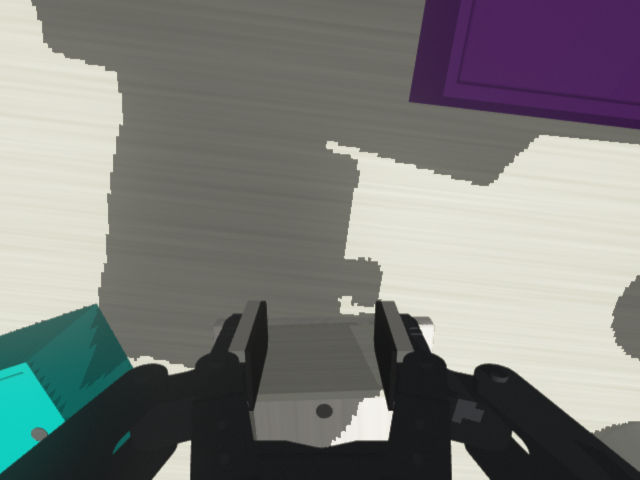

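View pics/top1.png

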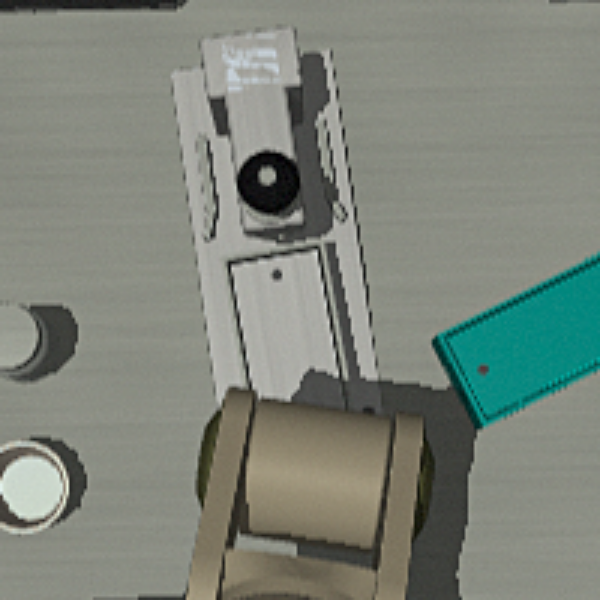

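Request:
drive_tool:
  plan: [2,3,27,0,0,-0.005,0,2,3,54,0,0,-0.005,0,-8,3,54,0,0,-0.005,0,-18,3,54,0,0,-0.005,0,-30,3,54,0,0,-0.005,0]

```text
time_s: 2.12
tcp_pos: [468.7, 53.8, 94.4]
tcp_rot: [3.141, -0.007, -3.019]
contact_force: [-6.7, -0.9, 2.2]
width: 42.6
```

```bash
python3 - <<'E'
from h import *
st();to(-86,0,95,PY+np.pi)
E
```

```text
t 2.12 press -182.7 3.2 z 94.4 rot [ 3.1406 -0.0072 -3.0187] F [-6.68 -0.89  2.16] T [-0.158  0.746 -0.117] w 42.6 q [-1.37e-01  5.30e-01  1.79e+00 -1.00e-03  8.29e-01 -1.83e+00]
shift [-96.6  -3.6  -1.3] rot [ 0.001  -0.0072  0.0039]
```

Request:
drive_tool:
  plan: [-12,-2,0,0,-0.007,0.004,0,-24,-3,0,0,-0.007,0.004,0,-36,-3,0,0,-0.007,0.004,0,-48,-3,0,0,-0.007,0.004,0,-60,-3,0,0,-0.007,0.004,0]

```text
time_s: 2.75
tcp_pos: [528.8, 58.3, 94.6]
tcp_rot: [3.141, -0.002, -3.023]
contact_force: [-6.6, -0.5, 3.6]
width: 42.5
```

```bash
python3 - <<'E'
from h import *
st();to(-86,0,95,PY+np.pi)
d=r.get_image('top');cv2.imwrite('pics/t2.png',cv2.resize(d['img'][110:310,220:420],(600,600),interpolation=cv2.INTER_CUBIC))
E
```

```text
t 2.75 press -122.5 0.6 z 94.6 rot [ 3.1405e+00 -1.6000e-03 -3.0225e+00] F [-6.61 -0.54  3.59] T [-0.126  0.918 -0.029] w 42.5 q [-1.130e-01  5.980e-01  1.623e+00  1.000e-03  9.220e-01 -1.803e+00]
shift [-36.5  -0.6  -0.5] rot [ 0.0011 -0.0016  0.0001]
```

View pics/t2.png

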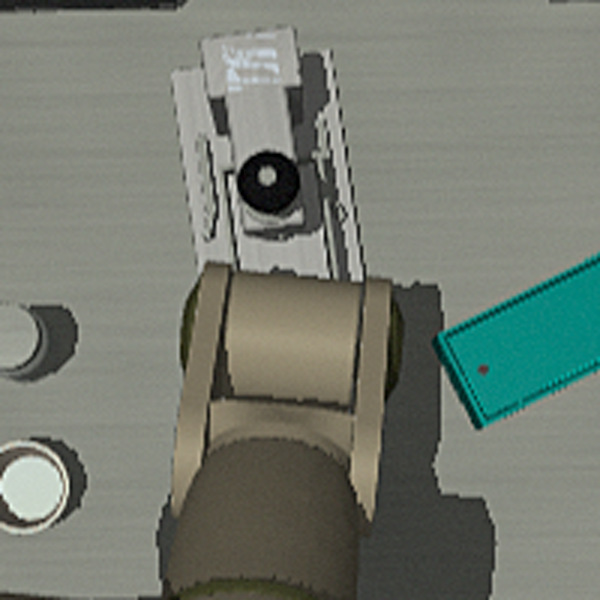

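Request:
drive_tool:
  plan: [-10,0,0,0,0,0,0,-18,0,0,0,0,0,0,-24,0,0,0,0,0,0,-29,0,0,0,0,0,0,-33,0,0,0,0,0,0]

```text
time_s: 3.42
tcp_pos: [563.1, 62.3, 95.1]
tcp_rot: [3.141, -0.0, -3.022]
contact_force: [-7.5, -0.1, 3.0]
width: 42.9
```

```bash
python3 - <<'E'
from h import *
st();to(-86,0,95,PY+np.pi)
E
```

```text
t 3.42 press -87.9 0.5 z 95.1 rot [ 3.1408 -0.     -3.0224] F [-7.5  -0.14  3.  ] T [-0.057  0.863  0.071] w 42.9 q [-9.900e-02  6.390e-01  1.523e+00  1.000e-03  9.800e-01 -1.789e+00]
shift [-1.9 -0.5  0.1] rot [ 0.0007 -0.      0.0002]
```

Request:
drive_tool:
  plan: [-1,0,0,0,0,0,0,-2,0,0,0,0,0,0,-3,0,0,0,0,0,0,-4,0,0,0,0,0,0,-5,0,0,0,0,0,0]

```text
time_s: 4.05
tcp_pos: [563.8, 62.9, 94.4]
tcp_rot: [3.14, -0.013, -3.021]
contact_force: [-25.9, -4.1, 4.2]
width: 42.9
```

```bash
python3 - <<'E'
from h import *
st()
E
```

```text
t 4.05 press -87.2 1.0 z 94.4 rot [ 3.1396 -0.0132 -3.0214] F [-25.89  -4.12   4.23] T [-0.481  3.209  0.188] w 42.9 q [-9.700e-02  6.440e-01  1.514e+00 -1.000e-03  9.960e-01 -1.788e+00]
```

Request:
drive_tool:
  plan: [10,0,0,0,0,0,0,40,0,0,0,0,0,0,80,0,-30,0,0,0,0,125,0,-80,0,0,0,0,170,0,-130,0,0,0,0]

```text
time_s: 4.68
tcp_pos: [402.4, 43.0, 221.2]
tcp_rot: [3.14, -0.011, -3.022]
contact_force: [0.4, -0.2, 0.6]
width: 42.3
```

```bash
python3 - <<'E'
from h import *
st()
d=r.get_image('top');np.savez('top3.npz',**d);cv2.imwrite('pics/t3.png',cv2.resize(d['img'][110:260,260:360],(400,600),interpolation=cv2.INTER_CUBIC))
d=r.get_image('scene');np.savez('scene3.npz',**d);cv2.imwrite('pics/s3.png',cv2.resize(d['img'][250:380,200:360],(738,600),interpolation=cv2.INTER_CUBIC))
E
```

```text
t 4.67 press -249.9 0.4 z 221.2 rot [ 3.1402 -0.0107 -3.0216] F [ 0.4  -0.21  0.64] T [-0.018 -0.003  0.013] w 42.3 q [-0.187  0.226  1.803 -0.002  1.123 -1.877]
```

View pics/t3.png

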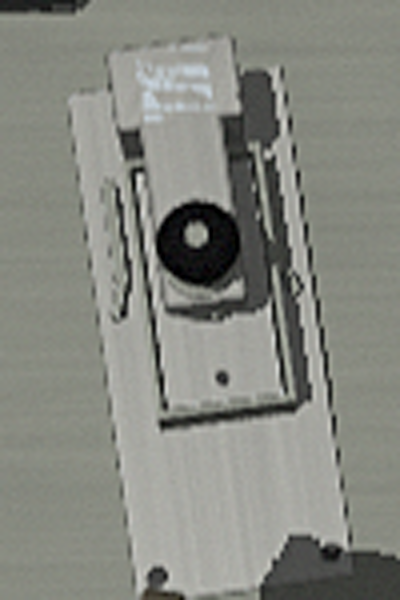

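View pics/s3.png

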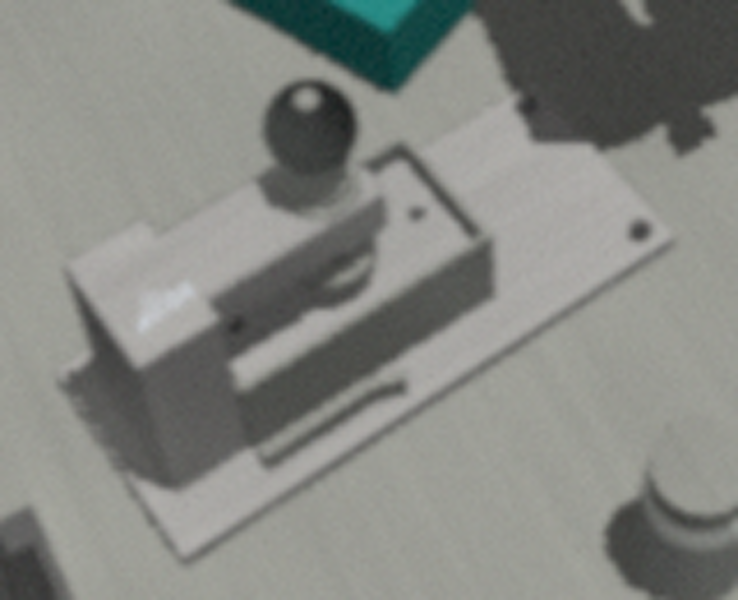

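```bash
python3 - <<'E'
from h import *
d=np.load('top3.npz')
def atz(u,v,z):
    a=pt(d,u,v,1000.);o=np.array(d['position']);k=(a-o);return o+k*(z-o[2])/k[2]
c,n=np.cos(PY),np.sin(PY)
def pf(p): q=p[:2]-PO; return np.array([c*q[0]+n*q[1],-n*q[0]+c*q[1],p[2]])
for x,y in [(163,415),(305,402),(163,405),(297,398),(134,170)]:
    print(pf(atz(260+(x+.5)/4-.5,110+(y+.5)/4-.5,72)).round(1))
P=np.array([pf(pt(d,u,v)) for v in range(185,212) for u in range(298,335)])
m=(P[:,0]>-68)&(P[:,0]<-38)&(abs(P[:,1])<28)&(P[:,2]>45)&(P[:,2]<75);print('plate z',m.sum(),np.median(P[m,2]),P[m,2].mean())
P=np.array([pf(pt(d,u,v)) for v in range(205,260) for u in range(298,335)])
m=(P[:,0]>-170)&(P[:,0]<-85)&(abs(P[:,1])<55)&(P[:,2]<40);print('bed z',m.sum(),np.median(P[m,2]),P[m,2].mean())
d=np.load('top0.npz')
P=np.array([pf(pt(d,u,v)) for v in range(195,260) for u in range(298,335)])
m=(abs(P[:,0]+104.5)<60)&(abs(P[:,1])<25);print('plate z0',m.sum(),np.median(P[m,2]),P[m,2].mean())
d=np.load('scene3.npz')
P=np.array([pf(pt(d,u,v)) for v in range(250,380) for u in range(200,360)])
m=(P[:,0]>-68)&(P[:,0]<-38)&(abs(P[:,1])<28)&(P[:,2]>45)&(P[:,2]<75);print('scene plate z',m.sum(),np.median(P[m,2]))
m=(P[:,0]>-170)&(P[:,0]<-85)&(abs(P[:,1])<55)&(P[:,2]<40);print('bed',np.median(P[m,2]))
st();to(0,0,300,3.8)
E
```

```text
[-72.3  32.7  72. ]
[-75.8 -48.4  72. ]
[-66.6  31.9  72. ]
[-72.9 -44.2  72. ]
[70.  30.5 72. ]
plate z 312 61.437913362004565 61.24582128656892
bed z 1326 12.878560512251852 12.946942372739999
plate z0 1129 61.116683808346124 61.085679010070095
scene plate z 218 59.693446892842815
bed 11.371454386627079
t 4.78 press -250.5 0.6 z 223.8 rot [-3.1408 -0.0044 -3.0217] F [-0.31  0.3  -0.47] T [ 0.016 -0.02  -0.01 ] w 42.8 q [-0.187  0.219  1.803 -0.002  1.123 -1.877]
shift [-250.2   -0.9  -77.3] rot [ 4.000e-04 -4.500e-03 -5.385e-01]
```

```bash
python3 - <<'E'
from h import *
d=np.load('top3.npz')
cv2.imwrite('pics/t4.png',cv2.resize(d['img'][145:220,275:350],(600,600),interpolation=cv2.INTER_CUBIC))
cv2.imwrite('pics/t5.png',cv2.resize(np.load('top0.npz')['img'][110:185,275:350],(600,600),interpolation=cv2.INTER_CUBIC))
E
```

```text
(no output)
```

View pics/t4.png

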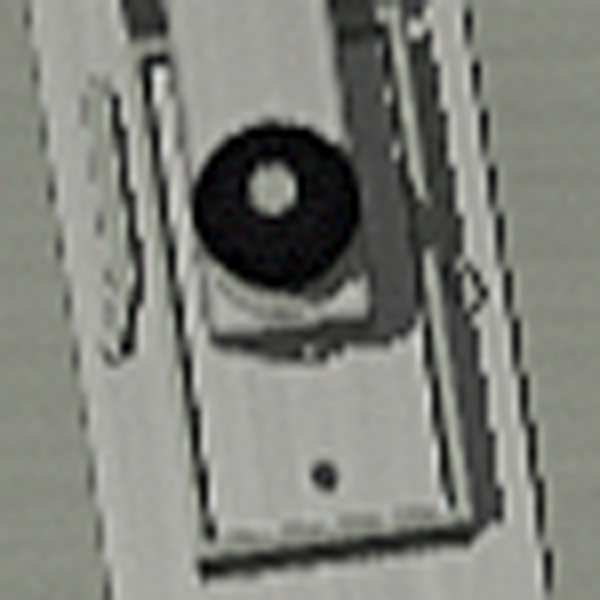

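View pics/t5.png

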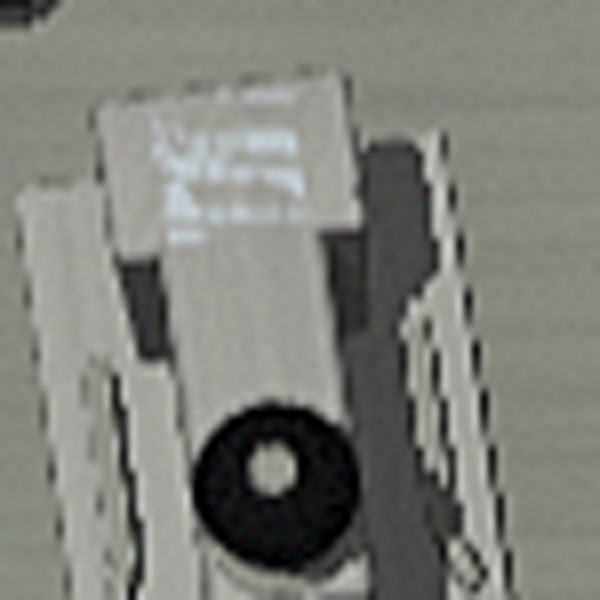

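```bash
python3 - <<'E'
from h import *
d=np.load('top3.npz')
def atz(u,v,z):
    a=pt(d,u,v,1000.);o=np.array(d['position']);k=(a-o);return o+k*(z-o[2])/k[2]
c,n=np.cos(PY),np.sin(PY)
def pf(p): q=p[:2]-PO; return np.array([c*q[0]+n*q[1],-n*q[0]+c*q[1],p[2]])
f=lambda x,y,z:pf(atz(275+(x+.5)/8-.5,145+(y+.5)/8-.5,z)).round(1)
print('mould front',f(197,557,72),f(468,523,72),'rim inner',f(212,540,72),f(140,65,72),f(445,505,72))
print('guideL inner',f(140,250,28),f(140,250,12),'bed edges',f(110,590,12),f(548,560,12),f(35,50,12),f(475,50,12))
print('plate hole',f(323,475,61))
d=np.load('top0.npz');g=lambda x,y,z:pf(atz(275+(x+.5)/8-.5,110+(y+.5)/8-.5,z)).round(1)
print('column top',g(97,105,142),g(340,75,142),g(362,225,142),g(120,262,142))
E
```

```text
mould front [-73.7  35.6  72. ] [-74.5 -42.2  72. ] rim inner [-69.5  30.7  72. ] [69.  33.1 72. ] [-68.5 -36.4  72. ]
guideL inner [24.4 41.4 28. ] [27.5 41.8 12. ] bed edges [-72.6  64.1  12. ] [-81.2 -66.2  12. ] [91.8 65.1 12. ] [ 73.9 -65.5  12. ]
plate hole [-53.8  -3.1  61. ]
column top [119.9  34.4 142. ] [119.1 -32.3 142. ] [ 77.3 -32.7 142. ] [ 76.1  33.8 142. ]
```

Request:
drive_tool:
  plan: [-35,0,-77,0,-0.004,-0.11,-1,-80,-1,-77,0,-0.004,-0.22,-1,-135,-1,-77,0,-0.004,-0.33,-1,-195,-1,-77,0,-0.004,-0.44,-1,-250,-1,-77,0,-0.004,-0.54,-1]

```text
time_s: 5.4
tcp_pos: [653.0, 72.6, 299.1]
tcp_rot: [-3.141, 0.001, -2.478]
contact_force: [0.5, -0.2, -0.1]
width: 85.6
```

```bash
python3 - <<'E'
from h import *
st();d=r.get_image('wrist');cv2.imwrite('pics/w5.png',d['img']);st();to(0,0,228,3.8)
E
```

```text
t 5.4 press 2.5 -0.0 z 299.1 rot [-3.1412e+00  1.0000e-03 -2.4783e+00] F [ 0.51 -0.17 -0.07] T [-0.011 -0.034  0.008] w 85.6 q [-0.069  0.578  0.973  0.     1.59  -2.303]
t 5.45 press 7.0 -0.4 z 296.8 rot [-3.1413e+00  1.7000e-03 -2.4743e+00] F [-5.12 -1.19 -2.51] T [-0.029  0.148 -0.004] w 85.8 q [-6.900e-02  5.880e-01  9.620e-01  1.000e-03  1.591e+00 -2.307e+00]
shift [ 5.9  4.  68.8] rot [-0.0003  0.0017  0.0089]
```

View pics/w5.png

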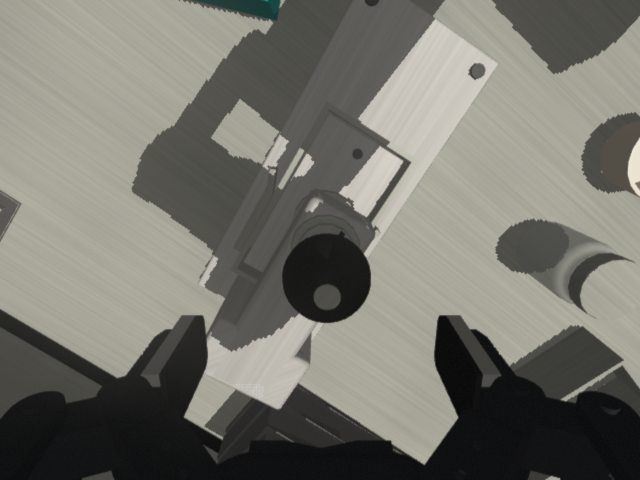

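Request:
drive_tool:
  plan: [6,4,5,0,0,0.009,-1,6,4,20,0,0,0.009,-1,6,4,45,0,0,0.009,-1,6,4,69,0,0,0.009,-1,6,4,69,0,0,0.009,-1]
  squeeze: 60

```text
time_s: 6.08
tcp_pos: [649.1, 72.2, 226.1]
tcp_rot: [3.139, -0.001, -2.484]
contact_force: [-0.2, -0.6, -0.2]
width: 85.5
```

```bash
python3 - <<'E'
from h import *
st();to(0,0,228,3.8)
E
```

```text
t 6.08 press -1.4 0.0 z 226.1 rot [ 3.1394e+00 -1.1000e-03 -2.4838e+00] F [-0.15 -0.57 -0.22] T [ 0.02  -0.01  -0.014] w 85.5 q [-7.000e-02  6.200e-01  1.106e+00  1.000e-03  1.418e+00 -2.299e+00]
shift [-1.2 -0.7 -1.9] rot [ 0.0022 -0.0011 -0.0006]
```

Now I'll close on the ball.

Request:
drive_tool:
  plan: [-1,-1,-2,0,0,0,0,-1,-1,-2,0,0,0,1,-1,-1,-2,0,0,0,1,-1,-1,-2,0,0,0,1,-1,-1,-2,0,0,0,1]
  squeeze: 60

```text
time_s: 6.7
tcp_pos: [649.8, 73.2, 229.7]
tcp_rot: [3.138, -0.0, -2.483]
contact_force: [-6.6, 6.1, 7.4]
width: 42.0
```

```bash
python3 - <<'E'
from h import *
st();to(0,0,228,3.8)
d=r.get_image('scene');cv2.imwrite('pics/s6.png',cv2.resize(d['img'][170:330,170:370],(750,600),interpolation=cv2.INTER_CUBIC))
E
```

```text
t 6.7 press -0.6 1.0 z 229.7 rot [ 3.1379 -0.     -2.4829] F [-6.63  6.15  7.36] T [ 0.738  0.982 -0.017] w 42.0 q [-0.069  0.619  1.098  0.003  1.427 -2.299]
shift [-0.  -1.2  1.7] rot [ 0.0037 -0.      0.0003]
```

View pics/s6.png

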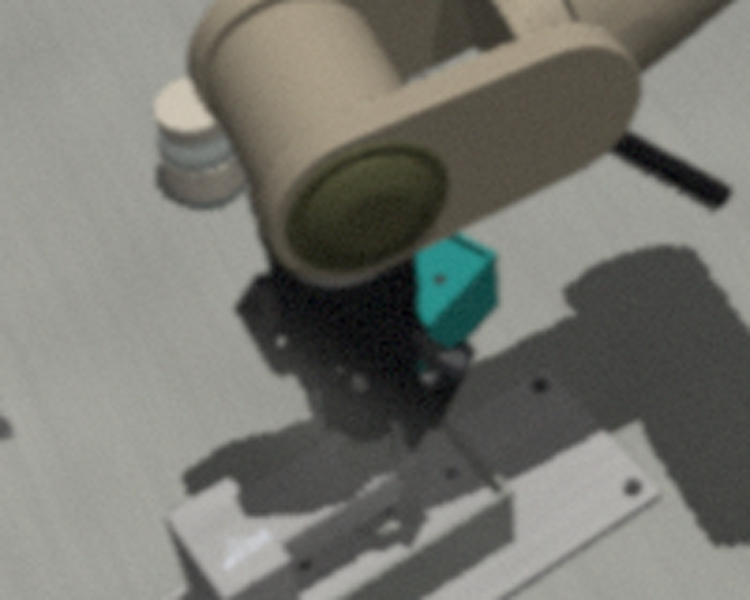

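Request:
drive_tool:
  plan: [0,0,0,0,0,0.05,1,0,0,0,0,0,0.15,1,0,0,0,0,0,0.25,1,0,0,0,0,0,0.35,1,0,0,0,0,0,0.45,1]
  squeeze: 60

```text
time_s: 7.38
tcp_pos: [649.6, 73.5, 229.8]
tcp_rot: [3.138, -0.002, -2.935]
contact_force: [-1.2, 2.0, -2.2]
width: 41.7
```

```bash
python3 - <<'E'
from h import *
st();st()
E
```

```text
t 7.38 press -0.8 1.3 z 229.8 rot [ 3.1379e+00 -1.9000e-03 -2.9354e+00] F [-1.15  1.98 -2.24] T [0.141 0.085 0.322] w 41.7 q [-0.069  0.619  1.098  0.003  1.428 -1.846]
t 7.38 press -0.8 1.3 z 229.8 rot [ 3.1379e+00 -1.9000e-03 -2.9354e+00] F [-1.15  1.98 -2.24] T [0.141 0.085 0.322] w 41.7 q [-0.069  0.619  1.098  0.003  1.428 -1.846]
```

Request:
drive_tool:
  plan: [0,0,0,0,0,0.14,1,0,0,0,0,0,0.28,1,0,0,0,0,0,0.42,1,0,0,0,0,0,0.56,1,0,0,0,0,0,0.7,1]

```text
time_s: 8.0
tcp_pos: [649.6, 73.9, 229.8]
tcp_rot: [3.139, -0.004, 2.644]
contact_force: [1.1, 1.9, -3.9]
width: 41.5
```

```bash
python3 - <<'E'
from h import *
st()
E
```

```text
t 8.0 press -0.7 1.7 z 229.8 rot [ 3.1391 -0.0039  2.644 ] F [ 1.07  1.9  -3.9 ] T [ 0.364 -0.258  0.26 ] w 41.5 q [-0.068  0.619  1.098  0.004  1.427 -1.142]
```

Request:
drive_tool:
  plan: [0,0,0,0,0,0.14,1,0,0,0,0,0,0.28,1,0,0,0,0,0,0.4,1,0,0,0,0,0,0.5,1,0,0,0,0,0,0.6,1]

```text
time_s: 8.62
tcp_pos: [649.8, 74.2, 229.8]
tcp_rot: [3.141, -0.005, 2.041]
contact_force: [2.3, 1.0, -3.9]
width: 42.1
```

```bash
python3 - <<'E'
from h import *
st()
for n,(a,b,c,e) in {'wrist':(0,480,0,640),'scene':(250,370,200,360)}.items():
    d=r.get_image(n);i=d['img'][a:b,c:e];cv2.imwrite(f'pics/{n}7.png',cv2.resize(i,None,fx=800/i.shape[1]*.99,fy=800/i.shape[1]*.99,interpolation=cv2.INTER_CUBIC))
E
```

```text
t 8.62 press -0.4 1.9 z 229.8 rot [ 3.1406 -0.0045  2.0413] F [ 2.3   1.05 -3.85] T [ 0.214 -0.555  0.243] w 42.1 q [-0.068  0.619  1.098  0.004  1.426 -0.539]
```

View pics/scene7.png

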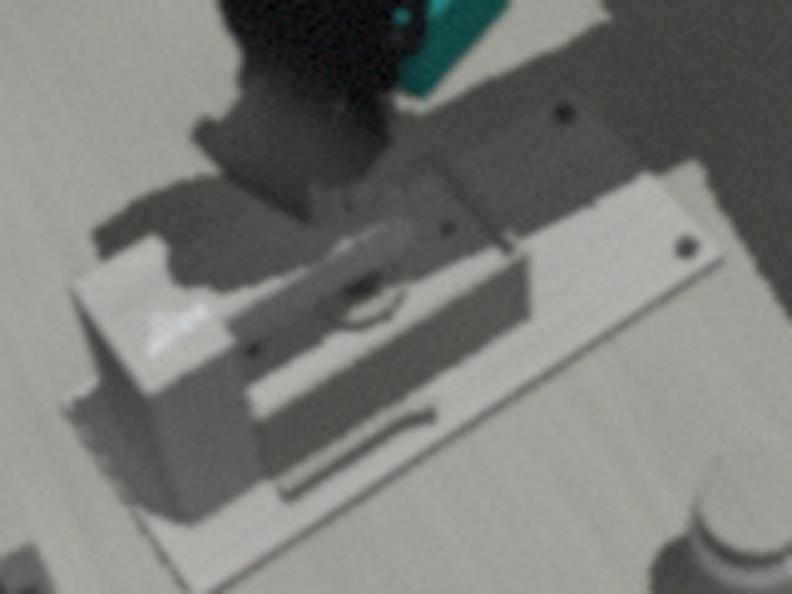

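View pics/wrist7.png

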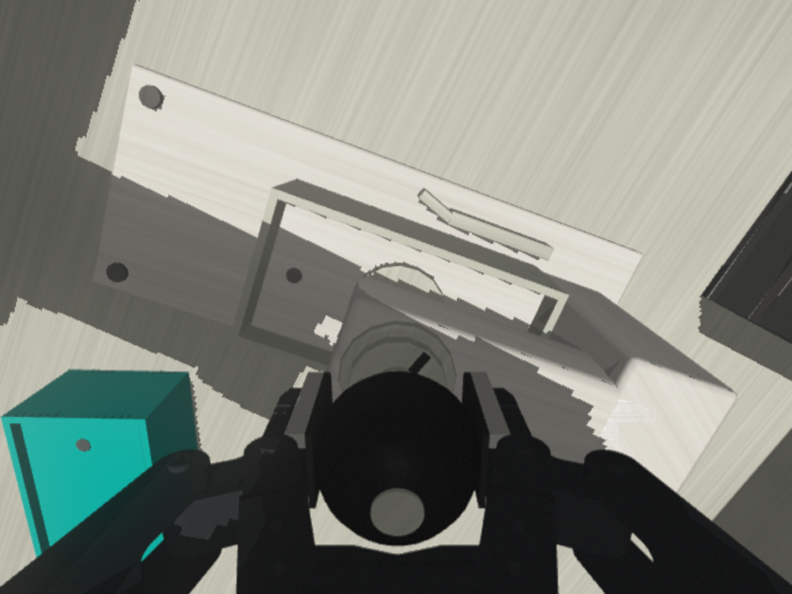

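```bash
python3 - <<'E'
import cv2
a=cv2.imread('pics/w5.png')[170:270,270:390];b=cv2.imread('pics/wrist7.png')[290:410,320:480]
cv2.imwrite('pics/x1.png',cv2.resize(a,(600,500),interpolation=cv2.INTER_CUBIC));cv2.imwrite('pics/x2.png',cv2.resize(b,(640,480),interpolation=cv2.INTER_CUBIC))
E
```

```text
(no output)
```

View pics/x1.png

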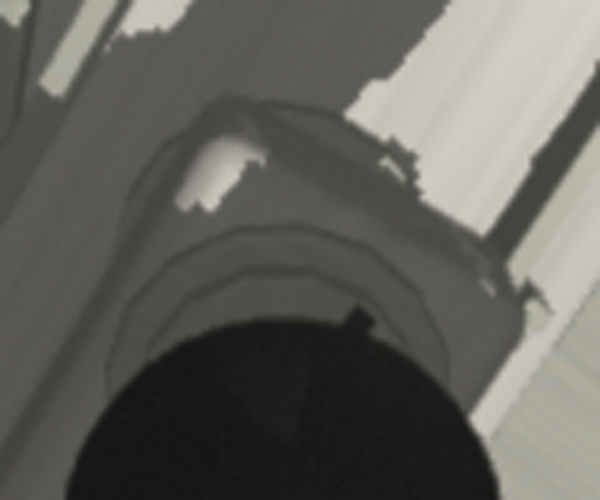

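View pics/x2.png

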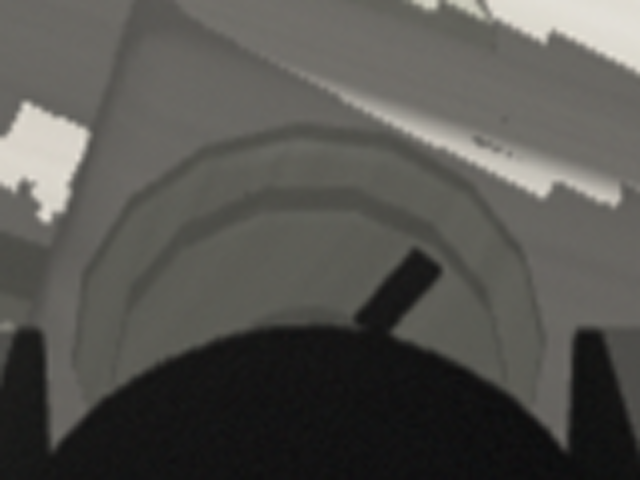

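```bash
cat >> h.py <<'E'
_d=np.load('wrist0.npz'); _T=R.from_euler('xyz',[-3.14052148e+00,-2.82984634e-04,2.73577923e+00])
CR=_T.inv().as_matrix()@rot(_d); CT=_T.inv().apply(_d['position']-np.array([217.02559136, 505.22687352, 303.46884109]))
def ptr(u,v,tcp,trot,z=151,c=(649.9,73.2)):
    T=R.from_euler('xyz',trot);o=T.apply(CT)+np.array(tcp)
    k=T.as_matrix()@CR@np.array([(u-_d['cx'])/_d['fx'],(v-_d['cy'])/_d['fy'],1.])
    p=o+k*(z-o[2])/k[2];q=p[:2]-np.array(c)
    a=np.arctan2(q[1],q[0]); print(p.round(1),'radius',np.hypot(*q).round(1),'cw angle from press -x',((PY+np.pi-a+np.pi)%(2*np.pi)-np.pi).round(3))
E
python3 - <<'E'
from h import *
for z in (151,153):
  ptr(342.4,232.4,[653,72.6,299.1],[-3.1412,.001,-2.4783],z)
  ptr(345,286.5,[649.8,74.2,229.8],[3.1406,-.0045,2.0413],z)
st()
E
```

```text
[635.7  74.3 151. ] radius 14.3 cw angle from press -x 0.198
[653.6  87.9 151. ] radius 15.2 cw angle from press -x 1.937
[635.3  73.9 153. ] radius 14.7 cw angle from press -x 0.165
[653.1  88.6 153. ] radius 15.8 cw angle from press -x 1.893
t 8.72 press -0.4 2.0 z 229.8 rot [ 3.1405 -0.0047  2.0431] F [ 3.09  1.62 -4.22] T [ 0.326 -0.612 -0.329] w 41.6 q [-0.068  0.619  1.098  0.005  1.426 -0.541]
```

Request:
drive_tool:
  plan: [0,0,0,0,0,0.12,1,0,0,0,0,0,0.24,1,0,0,0,0,0,0.36,1,0,0,0,0,0,0.48,1,0,0,0,0,0,0.6,1]

```text
time_s: 9.35
tcp_pos: [650.2, 74.2, 229.8]
tcp_rot: [-3.141, -0.005, 1.442]
contact_force: [4.2, 0.9, -4.1]
width: 42.0
```

```bash
python3 - <<'E'
from h import *
st()
E
```

```text
t 9.35 press -0.1 2.0 z 229.8 rot [-3.1412 -0.0046  1.442 ] F [ 4.2   0.93 -4.08] T [ 0.076 -0.865  0.324] w 42.0 q [-0.068  0.619  1.098  0.005  1.425  0.06 ]
```

Request:
drive_tool:
  plan: [0,0,0,0,0,0.05,1,0,0,0,0,0,0.1,1,0,0,0,0,0,0.15,1,0,0,0,0,0,0.2,1,0,0,0,0,0,0.25,1]

```text
time_s: 9.98
tcp_pos: [650.3, 74.2, 229.8]
tcp_rot: [-3.141, -0.004, 1.193]
contact_force: [2.7, 0.5, -4.5]
width: 41.9
```

```bash
python3 - <<'E'
from h import *
st()
d=r.get_image('wrist');cv2.imwrite('pics/w8.png',cv2.resize(d['img'][180:340,240:440],(750,600),interpolation=cv2.INTER_CUBIC));cv2.imwrite('pics/w8full.png',d['img'])
E
```

```text
t 9.97 press 0.1 1.9 z 229.8 rot [-3.1408 -0.0043  1.1933] F [ 2.71  0.49 -4.5 ] T [-0.124 -0.566  0.272] w 41.9 q [-0.068  0.619  1.098  0.004  1.424  0.309]
```

View pics/w8.png

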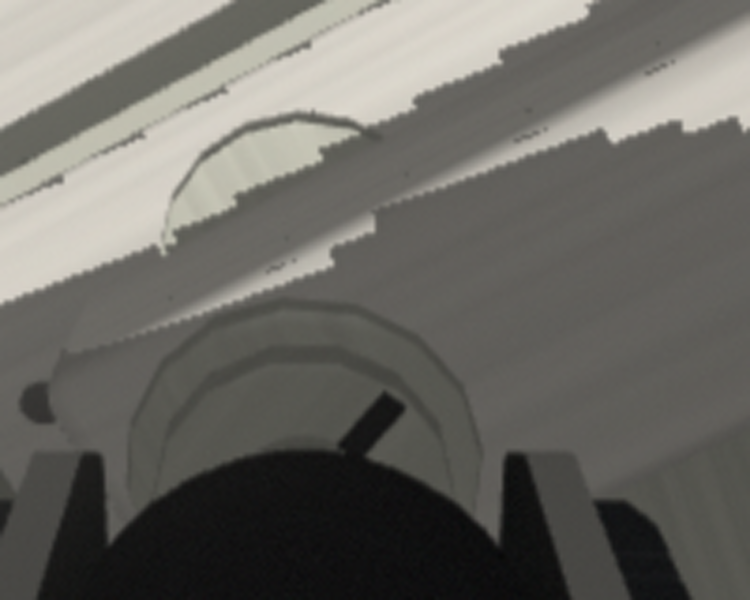

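Request:
drive_tool:
  plan: [0,0,0,0,0,0.05,1,0,0,0,0,0,0.1,1,0,0,0,0,0,0.15,1,0,0,0,0,0,0.2,1,0,0,0,0,0,0.25,1]

```text
time_s: 10.65
tcp_pos: [650.5, 74.2, 229.8]
tcp_rot: [-3.14, -0.004, 0.943]
contact_force: [1.5, 0.2, -3.9]
width: 42.0
```

```bash
python3 - <<'E'
from h import *
st()
E
```

```text
t 10.65 press 0.2 1.9 z 229.8 rot [-3.1405 -0.0039  0.9428] F [ 1.54  0.23 -3.91] T [-0.15  -0.571  0.308] w 42.0 q [-0.068  0.619  1.098  0.004  1.424  0.559]
```

Request:
drive_tool:
  plan: [0,0,0,0,0,0.03,1,0,0,0,0,0,0.06,1,0,0,0,0,0,0.09,1,0,0,0,0,0,0.12,1,0,0,0,0,0,0.15,1]

```text
time_s: 11.28
tcp_pos: [650.5, 74.1, 229.8]
tcp_rot: [-3.14, -0.004, 0.791]
contact_force: [3.4, -0.3, -3.7]
width: 41.7
```

```bash
python3 - <<'E'
from h import *
st()
d=r.get_image('scene');cv2.imwrite('pics/s9.png',cv2.resize(d['img'][280:360,230:310],(600,600),interpolation=cv2.INTER_CUBIC))
d=r.get_image('wrist');cv2.imwrite('pics/w9.png',d['img']);st()
E
```

```text
t 11.28 press 0.2 1.8 z 229.8 rot [-3.1401 -0.0037  0.791 ] F [ 3.43 -0.26 -3.7 ] T [-0.303 -0.512  0.373] w 41.7 q [-0.068  0.619  1.098  0.004  1.424  0.711]
t 11.38 press 0.2 1.8 z 229.8 rot [-3.14   -0.0038  0.7915] F [ 2.55  0.47 -4.14] T [-0.255 -0.615  0.067] w 41.8 q [-0.068  0.619  1.098  0.004  1.424  0.71 ]
```

View pics/s9.png

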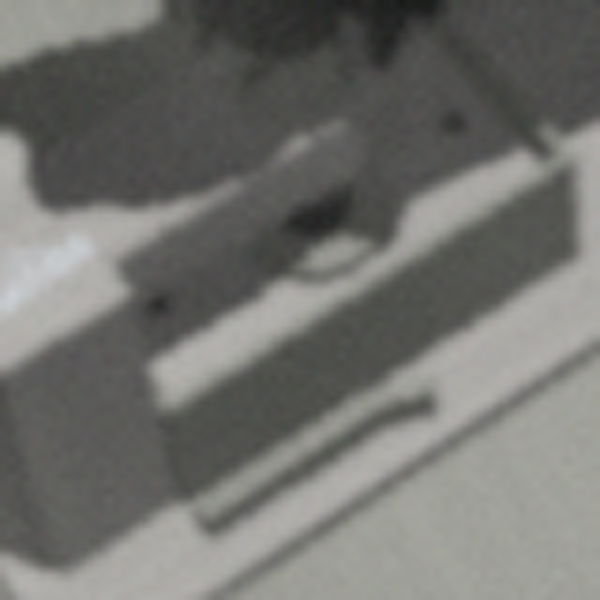

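View pics/w9.png

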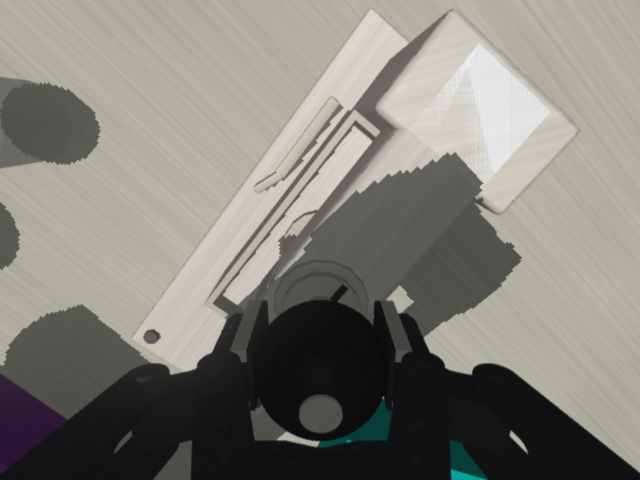

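Request:
drive_tool:
  plan: [0,0,0,0,0,0.02,1,0,0,0,0,0,0.04,1,0,0,0,0,0,0.06,1,0,0,0,0,0,0.08,1,0,0,0,0,0,0.1,1]

```text
time_s: 12.0
tcp_pos: [650.6, 74.0, 229.8]
tcp_rot: [-3.14, -0.004, 0.69]
contact_force: [2.7, -0.6, -3.4]
width: 41.7
```

```bash
python3 - <<'E'
from h import *
st()
E
```

```text
t 12.0 press 0.3 1.7 z 229.8 rot [-3.1398 -0.0036  0.6902] F [ 2.72 -0.62 -3.39] T [-0.349 -0.688  0.416] w 41.7 q [-0.068  0.619  1.098  0.004  1.424  0.812]
```

Request:
drive_tool:
  plan: [0,0,0,0,0,0.02,1,0,0,0,0,0,0.04,1,0,0,0,0,0,0.06,1,0,0,0,0,0,0.08,1,0,0,0,0,0,0.1,1]

```text
time_s: 12.62
tcp_pos: [650.6, 74.0, 229.8]
tcp_rot: [-3.14, -0.003, 0.589]
contact_force: [3.6, -0.8, -4.5]
width: 41.9
```

```bash
python3 - <<'E'
from h import *
st()
d=r.get_image('wrist');cv2.imwrite('pics/w10.png',cv2.resize(d['img'][240:340,260:385],(750,600),interpolation=cv2.INTER_CUBIC));st()
E
```

```text
t 12.62 press 0.3 1.7 z 229.8 rot [-3.1396 -0.0034  0.5889] F [ 3.56 -0.79 -4.5 ] T [-0.465 -0.699  0.453] w 41.9 q [-0.068  0.619  1.097  0.004  1.424  0.913]
t 12.68 press 0.3 1.7 z 229.8 rot [-3.1396 -0.0034  0.5881] F [ 2.8  -0.25 -3.94] T [-0.44  -0.633  0.324] w 41.6 q [-0.068  0.619  1.097  0.004  1.424  0.914]
```

View pics/w10.png

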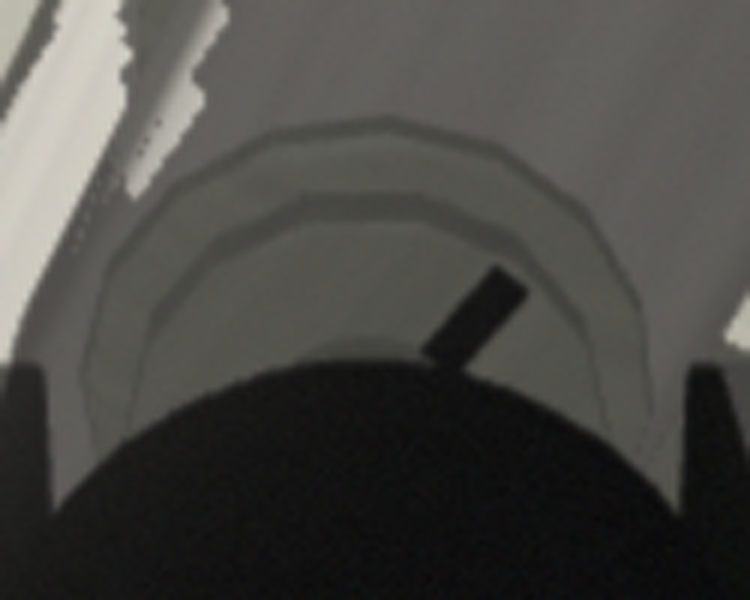

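Request:
drive_tool:
  plan: [0,0,0,0,0,0,0,0,0,0,0,0,0,-1,0,0,0,0,0,0,-1,0,0,0,0,0,0,-1,0,0,-20,0,0,0,-1]

```text
time_s: 13.3
tcp_pos: [650.1, 74.0, 248.8]
tcp_rot: [-3.137, -0.001, 0.588]
contact_force: [-0.2, 1.1, 0.7]
width: 85.4
```

Request:
drive_tool:
  plan: [0,0,-40,0,0,0,-1,0,0,-70,0,0,0,-1,0,0,-90,0,0,0,-1,0,0,-90,0,0,0,-1,0,0,-90,0,0,0,-1]

```text
time_s: 13.92
tcp_pos: [650.0, 73.6, 337.6]
tcp_rot: [-3.136, 0.001, 0.588]
contact_force: [0.3, 0.5, -0.3]
width: 85.4
```

```bash
python3 - <<'E'
from h import *
st()
d=r.get_image('wrist');cv2.imwrite('pics/w11.png',d['img'])
i=d['img'][190:290,260:385];cv2.imwrite('pics/w11c.png',cv2.resize(i,(750,600),interpolation=cv2.INTER_CUBIC))
d=r.get_image('scene');cv2.imwrite('pics/s11.png',cv2.resize(d['img'][250:380,200:360],(738,600),interpolation=cv2.INTER_CUBIC))
E
```

```text
t 13.93 press -0.3 1.4 z 337.6 rot [-3.1362e+00  7.0000e-04  5.8790e-01] F [ 0.29  0.51 -0.3 ] T [-0.025 -0.015  0.004] w 85.4 q [-0.069  0.557  0.902  0.004  1.686  0.914]
```

View pics/w11c.png

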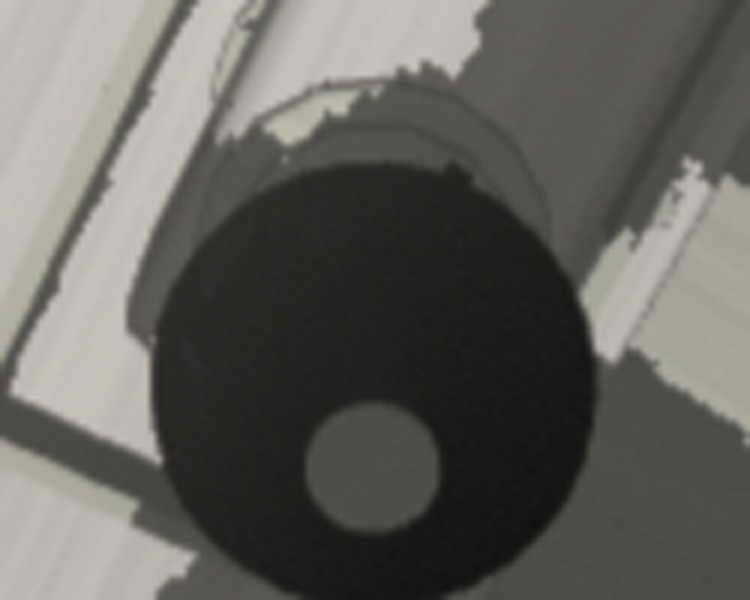

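View pics/s11.png

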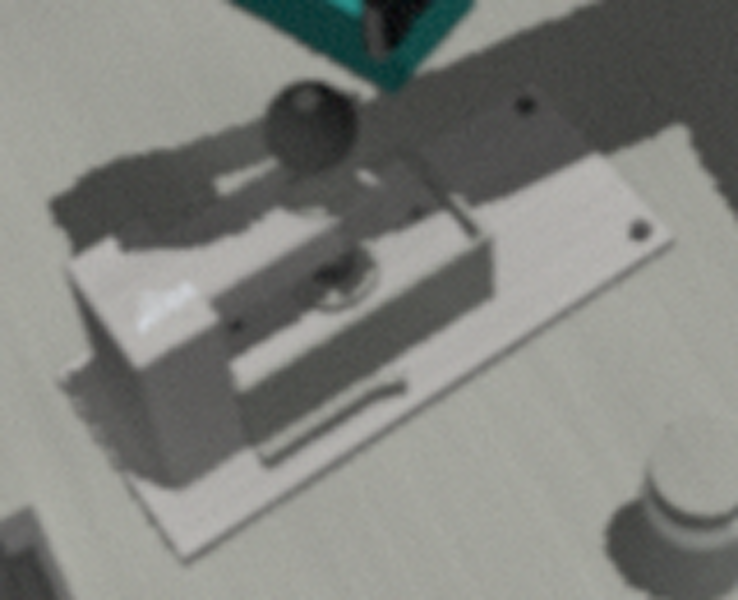

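```bash
python3 - <<'E'
from h import *
s=r.read_state()
ptr(260+495/6,240+275/6,[650.6,74,229.8],[-3.1396,-.0034,.5889])
ptr(260+460/6,190+168/6,s['tcp_pos'],s['tcp_rot'])
st()
E
```

```text
[664.1  73.  151. ] radius 14.2 cw angle from press -x -3.01
[664.6  72.1 151. ] radius 14.7 cw angle from press -x -2.947
t 14.03 press -0.3 1.3 z 337.5 rot [-3.136e+00  9.000e-04  5.879e-01] F [ 0.69  0.57 -0.19] T [0.047 0.008 0.028] w 85.2 q [-0.069  0.558  0.902  0.004  1.686  0.914]
```

```bash
python3 - <<'E'
from h import *
print(r.finish_job())
E
```

```text
the job is handed in; nothing more can be done
None
```

I pushed the mould back to the stop, turned the ball knob clockwise until the foot bore on the plate with about 22 N, let go, and handed the job in at about 14 s. No verdict was reported.

- **Mould:** The push met the stop at about 26 N. The top camera then put the mould at about 1 mm lengthwise and -3 mm crosswise from the axis, and square. My first corner readings gave -8 mm crosswise. That is more than the guides allow, so I re-read the corners in an enlarged crop.
- **Knob:** One grip at 60 N was enough, turning about 3.2 rad. The pointer on the collar kept its place in the wrist view, so the grip did not slip.
- **Foot load:** The turning torque rose from about 0.29 N m free to 0.453 N m while still turning, which means about 22 N. The camera's plate height of about 60.3 mm and the pointer angle give roughly 21 to 24 N.
- **After release:** The pointer angle stayed within my reading error of about 0.06 rad (roughly 3 N), the gripper was well clear, and the wrist force was about zero. I did not measure the bystanders again, but the arm met no unexpected contact.

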